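Lock the tuner of a cavity filter

ROBOT

A 7-joint arm with a two-finger parallel gripper is mounted at the origin on the work surface. World frame = base frame: x ahead of the robot, y to its left, z up, the work surface at z = 0. Lengths are in m, angles in rad, forces in N, time in s.
With the tool pointing down it reaches from about 0.425 to 0.925 m from the base axis. Payload 6.8 kg.
Tool frame: the origin (TCP) lies at the very end of the fingers, on their centre line; the grasp point (between the pads) lies 19 mm behind it; z points along the fingers, y is the line along which they close (so a half turn about z gives the same grasp; the last joint's range is limited). The gripper opens to 85 mm and grips with 20 to 120 N. Pads are 22 mm wide; open, the fingers measure 114 mm over their backs; the gripper's body (76 mm by 85 mm) begins 54 mm behind the grasp point. The pads swing forward as they close: fully open they stand 13 mm farther back than shut.
Start: joints at [-1.24, 0.477, 0.022, 1.555, -0.011, 1.109, -0.083], TCP at [0.287, 0.611, 0.231] pointing down, gripper open.
Joint ranges: [-2.96, 2.96], [-0.34, 2.1], [-1.41, 1.46], [0.24, 2.44], [-1.37, 4.51], [0.17, 1.92], [-2.96, 2.96]. Speed limits (rad/s): [2.39, 2.39, 3.14, 3.14, 3.14, 3.14, 3.14].

INTERFACE

Orientations are given as a unit quaternion [w, x, y, z].
In Python, from station import bot gives the robot as it stands. The module is installed in compiled form; this text tells all that it offers.
- The arm moves only by the shell command python3 -m jog 'ROWS' [OPENING] [FORCE]. ROWS is JSON, a list of rows, each a list of 4 numbers: the shift along the tool's x, y, z in cm, then the turn about the tool's z in rad. In form: [[x, y, z, spin], ...]. A call has 1 to 20 rows; each row is the pose to reach, as a shift and turn from the pose commanded when the call began, along the tool's axes at that moment; what a row does not reach only later rows make up. A row lasts 1/12 s, in which the tool goes at most 41.7 mm and 7.16 degrees, less where a joint would pass 70% of its speed; a pose out of reach is approached as far as the arm can. A call with a gripper value outside its range is refused whole. OPENING is the closure, from -1 (fully open) to 1 (shut), set as the call begins (- or left out, the last holds). The fingers move at their own pace and stop on an object; FORCE is the grip in N (left out, the last holds). Time passes only in rows, so rows that repeat a pose let the fingers close. It gives the time, the measured TCP pose, the force, the opening and the grip force at its end, in the units of the state.
- bot.get_obs(): the state, without advancing time (a new reading comes with each control period).
- bot.read_camera(name): name is "side" or "top"; returns a dict with "pixels" (384x512x3 uint8, red, green, blue), "depth" (384x512 float32, m along the optical axis (not along the pixel's ray), 0 where there is no reading), "fovy" (degrees; the focal length in pixels is half the picture's height over the tangent of half this angle, whatever the lens; pixels are square), "cx", "cy" (the principal point, pixels), "pose" (4x4, takes a point from camera to world coordinates). Camera axes: x right, y down, z forward; pixel columns grow to the right and rows downward; lengths in m; the calibration is good to about 2 mm. A picture is of the moment at which its call begins.
- bot.hand_in(): hands the job in; it is judged then, once.
The state is a dict: "t": time; "q": joint angles; "joint_vel": joint speeds; "joint_torque": joint torques, N m; "eef_pos": TCP position; "tool_rot": TCP orientation; "contact_force": force on the tool from outside, world axes, zero at the start; "torque": the same for the moment, N m; "gripper_width": opening from 0.0 (shut) to 1.0 (fully open); "grasp_force": force on a finger pad.
Only numpy, scipy, OpenCV 4.12 (cv2) and the standard library are available. Lean on these libraries where they do the work, as an engineer would, in place of code of your own. Each camera call takes 0.05 s, during which the arm holds its last target. There are 200 camera calls.

TASK

The filter's uncapped tuner has just been set. Hold its screw there with the square-holed wrench: put it on the screw's head with the handle to the right, just short of the rack panel that will stop it, and let go; then turn the knurled lock nut clockwise by hand down onto its bushing to about 0.5 N m, without forcing it or letting the screw's setting shift. Finally take the wrench off and lay it flat on the bench, leaving everything else in place.

Things in the scene. Friction and masses are not known exactly. Their poses are not given: they have to be found in the camera images.
- filter: two square aluminium cavity cans (127 mm square, 125 mm high) behind a dark 19-inch rack panel (482 x 177 x 4 mm) on the robot's side; fixed. Origin: on the bench, midway between the cans; x away from the robot, y to the left along the panel, z up. The tuner to lock is on the right-hand can at x 0, y -65 mm. Each can has two connectors, 20 mm high, 66 mm diagonally left of its tuner's axis
- panel_stop (a point): where the end of the wrench handle meets the rack panel: on its inner face (the plane 75 mm from the tuner's axis towards the robot), 22 mm under the panel's top edge, which is 177 mm above the bench. Axes as the filter's
- capped_tuner (a point): top of the black cap, 26 mm wide, on the left-hand tuner, 175 mm above the bench; leave it alone
- tuner: brass tuning screw, upright, turning in the bushing: a collar 22 mm wide and on it a 14 mm square head, 16 mm high, its top 2.5 mm reduced to 11.5 mm. Origin: on the axis, on the collar's top face, where the wrench sits, 150 mm above the bench; z up. x: the way the wrench handle must point, square to a flat, about 110 degrees clockwise of the filter's x: to the right and back to the panel
- tuner_top (a point): middle of the top of the tuning screw's head, same axes. The screw is free to turn (0.05 N m) and the nut's thread drag (0.12 N m) takes it along unless the wrench holds it. A wrench with its handle along x is 2 to 6 degrees of clockwise turn short of the panel's inner face, which then stops it
- tuner_flat (a point): point on the tuning screw, in the middle of the flat its x axis goes through, 7 mm from the axis and 8 mm above the collar: it shows whether the setting has shifted
- lock_nut: knurled round brass lock nut on the tuning screw under the collar, 40 mm diameter, 10 mm thick. Origin: on the axis at its underside, 131 mm above the bench (6 mm above the can's cover); z up. It screws down clockwise seen from above and needs under half a turn to be tight; how far exactly is not known
- nut_rim (a point): point on the lock nut's rim at half its thickness; it turns with the nut. The nut runs with 0.12 N m; once it bears on the bushing the torque rises by some 0.8 N m per radian. At rest between turns the torque felt relaxes: near 0 while free, 0.15 to 0.3 N m once bearing, however tight. Held by its sides, it slips between finger pads at 0.03 to 0.04 N m per newton of grip. It stays where left
- bushing: brass bushing on the can's cover under the lock nut, 38 mm diameter, 6 mm high, fixed. Origin: on the axis at its foot, axes as the filter's. While the nut is turned, it clamps the bushing with about 10 N for each 0.1 N m above the 0.12 N m running torque, 80 to 90 N per radian. Well locked is about 0.5 N m; at 0.9 N m the thread is forced
- wrench: steel wrench, about 170 g: a box end 26 mm square, 16 mm high, with a 15.6 mm square hole through it, and a bar handle 10 x 10 mm, flush with its underside. Origin: centre of the hole, on the underside; z up, x along the handle, whose end is 165 mm from the origin; centre of mass at about 55 mm. On the screw it has 0.1 rad of play and the handle hangs about 10 degrees down
- spanner: ordinary open-ended steel spanner, 170 mm long, lying on the bench; bystander. Origin: its middle, underside
- screwdriver: screwdriver with a black handle, 190 mm long, lying on the bench; bystander. Origin: its middle, underside
- dust_cap: black cap taken off this tuner, 30 mm diameter, 22 mm high, standing on the left-hand can's cover; bystander. Origin: centre of its underside
- radio: hand-held radio, 55 x 105 x 30 mm, lying on the bench; bystander. Origin: centre of its underside
- solder: reel of solder, 52 mm diameter, 45 mm high, standing on the bench; bystander. Origin: centre of its underside
- meter: multimeter, 160 x 80 x 35 mm, lying on the bench; bystander. Origin: centre of its underside
There are look-alikes about, which are no part of the job. Leave any green, pink or red look-alike of the wrench alone.

How it is judged:
On the way, in this order (a step that is already met when the one before it is completed fails the run):
1. the wrench sits on the collar with its hole over the screw's square head, and the robot has let go of it (horizontal distance between wrench and tuner below 0.004 m and z of wrench in the frame of tuner below 0.006 m and contact force between the fingers and wrench below 0.1 N), for 0.2 s.
2. with the wrench still on the screw, the lock nut is clamped on its bushing with at least 10 N (contact force between lock_nut and bushing above 10 N and horizontal distance between wrench and tuner below 0.005 m and z of wrench in the frame of tuner below 0.008 m), for 0.2 s.
At the end, for the whole second after the job is handed in: The lock nut clamps its bushing with 10 to 75 N (turned to about 0.22 to 0.9 N m), the tuning screw's flat is within 2.6 mm (0.37 rad of turn) of where it started, and the wrench lies flat and at rest on the bench (origin below 6 mm, tilted less than 0.1 rad) (contact force between lock_nut and bushing between 10 and 75 N and distance of tuner_flat from where it was at the start of the episode below 0.0026 m and height (world z) of wrench below 0.006 m and angle between wrench's own z axis and vertical below 0.1 rad and linear speed of wrench below 0.02 m/s); the robot touches nothing.
It fails at once if the lock nut is forced: clamped with more than 75 N (about 0.9 N m) (contact force between lock_nut and bushing above 75 N).
It fails at once if the screw's setting shifts: its flat moves 2.6 mm or more (0.37 rad of turn) (distance of tuner_flat from where it was at the start of the episode above 0.0026 m).
It fails at once if a bystander is pushed more than 30 mm from its place (distance of any of spanner, screwdriver, dust_cap, radio, solder, meter from where it was at the start of the episode above 0.03 m).
It also fails if it takes over 72 s, if anything falls off the work surface, if the arm or the gripper's body presses on something with over 40 N, if the wrist force passes 120 N, or if a joint passes its speed limit or range.

## Working session

There is one attempt and no reset: what is moved stays moved. The work goes in short steps, Python scripts to look and compute and a shell command to move; the robot and the scene stay as the last step left them, time stands still between calls to the robot, and variables do not carry over. Pictures are saved under pics/ and viewed, at most 10 in all, crops included, and the job is handed in when it is done.

```bash
mkdir -p pics; cat > h.py <<'E'
import numpy as np, cv2
from station import bot
from scipy.spatial.transform import Rotation as R
def cam(n):
    c=bot.read_camera(n); c['f']=192/np.tan(np.radians(c['fovy'])/2); np.savez(f'{n}.npz',**c); return c
def load(n):
    d=np.load(f'{n}.npz'); return {k:d[k] for k in d}
def cloud(c):
    v,u=np.mgrid[0:384,0:512]; z=c['depth']
    P=np.stack([(u-c['cx'])/c['f']*z,(v-c['cy'])/c['f']*z,z],-1)
    return P@c['pose'][:3,:3].T+c['pose'][:3,3]
def proj(c,p):
    q=(np.array(p)-c['pose'][:3,3])@c['pose'][:3,:3]; return q[...,:2]/q[...,2:]*c['f']+[c['cx'],c['cy']]
def save(c,name,box=None,s=1):
    im=c['pixels'][:,:,::-1]
    if box: im=im[box[1]:box[3],box[0]:box[2]]
    cv2.imwrite(f'pics/{name}.png',cv2.resize(im,None,fx=s,fy=s,interpolation=cv2.INTER_CUBIC))
def st():
    o=bot.get_obs(); return o
E
python3 - <<'E'
from h import *
for n in('top','side'):
    c=cam(n); save(c,n+'0',None,1.5); print(n,c['f'],c['cx'],c['cy'],c['pose'].round(3).tolist())
o=st(); print({k:np.round(v,3).tolist() for k,v in o.items()})
E
```

```text
top 356.358238293406 257.95227303275817 188.77400771322164 [[-0.021, -0.997, 0.073, 0.409], [-1.0, 0.021, 0.004, -0.084], [-0.006, -0.073, -0.997, 1.103], [0.0, 0.0, 0.0, 1.0]]
side 377.22689043746686 251.92594883529028 191.3513125133869 [[0.943, -0.243, 0.227, 0.176], [-0.332, -0.72, 0.61, -0.851], [0.015, -0.65, -0.76, 1.117], [0.0, 0.0, 0.0, 1.0]]
{'t': 0.1, 'q': [-1.24, 0.478, 0.022, 1.556, -0.012, 1.109, -0.083], 'joint_vel': [0.0, -0.002, 0.0, -0.002, 0.001, 0.002, -0.001], 'joint_torque': [0.004, -59.777, 1.613, -28.195, 0.013, 0.005, 0.0], 'eef_pos': [0.287, 0.611, 0.23], 'tool_rot': [-0.0, 0.218, 0.976, -0.001], 'contact_force': [-0.38, -0.344, -0.83], 'torque': [-0.005, 0.056, 0.019], 'grasp_force': 0.0, 'gripper_width': 0.999}
```

View pics/top0.png

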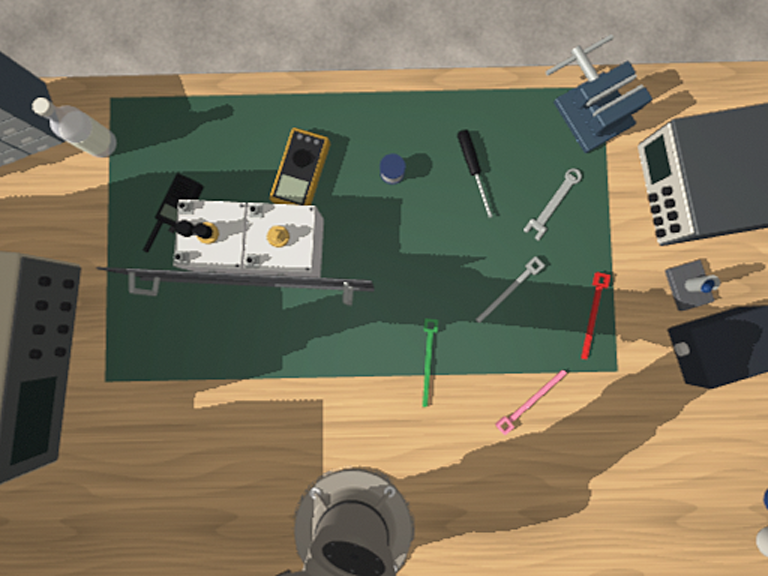

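View pics/side0.png

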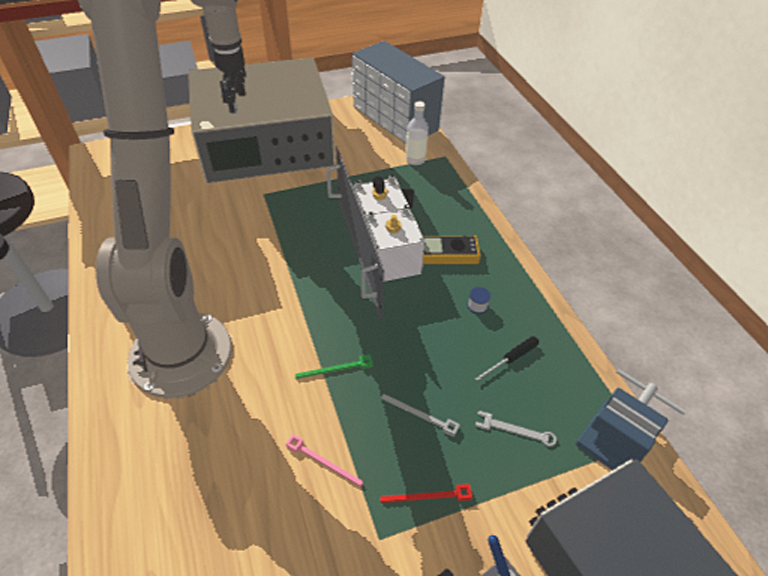

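The wrench could be any of these (top view, 1.5x pixels): grey square-holed (536,265), green (431,326), red (602,281), pink (506,425), or the open-ended spanner (555,203). By the description it is the grey one with the square hole. The tuner is the uncapped brass one at (279,236), and the capped one is at (205,230). Next I take one close crop and measure.

```bash
python3 - <<'E'
from h import *
c=load('top'); s=load('side')
a=c['pixels'][150:230,300:380]; b=c['pixels'][125:205,145:225]
d=s['pixels'][225:305,245:325]; e=s['pixels'][110:190,225:305]
im=np.vstack([np.hstack([a,b]),np.hstack([d,e])])[:,:,::-1]
cv2.imwrite('pics/crop1.png',cv2.resize(im,None,fx=3.7,fy=3.7,interpolation=cv2.INTER_CUBIC))
for n,k in(('top',c),('side',s)):
    P=cloud(k); px=k['pixels'].astype(int)
    # wrench: gray pixels above the bench in the known area
    sat=px.max(2)-px.min(2)
    m=(P[...,2]>.003)&(P[...,2]<.03)&(sat<25)&(px.max(2)>70)
    if n=='top': box=(310,165,370,220)
    else: box=(248,258,312,295)
    M=np.zeros_like(m); M[box[1]:box[3],box[0]:box[2]]=1; m&=M
    Q=P[m]; print(n,'wrench n',m.sum(),'z',np.percentile(Q[:,2],[5,50,95]).round(4))
    r=cv2.minAreaRect((Q[:,:2]*1000).astype(np.float32)); print(' rect',r)
    print(' extremes',Q[np.argmin(Q[:,0])].round(4),Q[np.argmax(Q[:,0])].round(4),Q[np.argmin(Q[:,1])].round(4),Q[np.argmax(Q[:,1])].round(4))
    # can cover, panel
    m=(P[...,2]>.12)&(P[...,2]<.13)&(P[...,0]<.75)&(P[...,0]>.3)&(P[...,1]>-.1)&(P[...,1]<.5)
    Q=P[m]; print(' cover n',m.sum(),'z',np.median(Q[:,2]),cv2.minAreaRect((Q[:,:2]*1000).astype(np.float32)))
    m=(P[...,2]>.169)&(P[...,2]<.185)&(sat<40)&(P[...,0]<.6)&(P[...,0]>.3)&(P[...,1]>-.2)&(P[...,1]<.5)
    Q=P[m]; print(' panel n',m.sum(),cv2.minAreaRect((Q[:,:2]*1000).astype(np.float32)))
    m=(P[...,2]>.160)&(P[...,2]<.172)&(px[...,0]-px[...,2]>60)&(P[...,0]<.75)&(P[...,0]>.3)&(P[...,1]>-.1)&(P[...,1]<.5)
    Q=P[m]; print(' head n',m.sum(),Q.mean(0).round(4), cv2.minAreaRect((Q[:,:2]*1000).astype(np.float32)))
    m=(P[...,2]>.136)&(P[...,2]<.146)&(px[...,0]-px[...,2]>60)&(P[...,0]<.75)&(P[...,0]>.3)&(P[...,1]>-.1)&(P[...,1]<.5)
    Q=P[m]; print(' nut n',m.sum(),Q.mean(0).round(4) if len(Q) else '', cv2.minEnclosingCircle((Q[:,:2]*1000).astype(np.float32))if len(Q) else '')
E
```

```text
top wrench n 274 z [0.0034 0.0087 0.0162]
 rect ((460.74188232421875, -325.64825439453125), (122.01001739501953, 175.77032470703125), 14.336312294006348)
 extremes [ 0.4003 -0.3115  0.0033] [ 0.538  -0.3815  0.0037] [ 0.4845 -0.4103  0.0035] [ 0.4448 -0.239   0.0045]
 cover n 3407 z 0.12412757168492039 ((548.620849609375, 179.640380859375), (467.23291015625, 179.81976318359375), 85.96672058105469)
 panel n 386 ((542.2368774414062, 186.1421356201172), (477.7077331542969, 90.95747375488281), 86.02427673339844)
 head n 28 [0.5715 0.1234 0.1646] ((576.4242553710938, 176.8370361328125), (129.49720764160156, 13.873438835144043), 84.55607604980469)
 nut n 178 [0.5722 0.166  0.1401] ((570.4609375, 183.10317993164062), 82.73831176757812)
side wrench n 364 z [0.0031 0.0077 0.0175]
 rect ((472.69512939453125, -324.72723388671875), (143.50698852539062, 148.26065063476562), 81.52395629882812)
 extremes [ 0.3964 -0.3338  0.0055] [ 0.5389 -0.3833  0.0065] [ 0.5197 -0.4011  0.0114] [ 0.4217 -0.2446  0.0036]
 cover n 1176 z 0.12570492972733166 ((547.9031982421875, 178.3271942138672), (468.1156311035156, 179.30471801757812), 86.01551055908203)
 panel n 166 ((541.16455078125, 180.584716796875), (474.5145263671875, 92.0609359741211), 86.0679931640625)
 head n 14 [0.5707 0.1163 0.165 ] ((569.820068359375, 117.50169372558594), (15.988560676574707, 11.104291915893555), 70.08228302001953)
 nut n 71 [0.5722 0.1658 0.1413] ((569.7628173828125, 177.9419403076172), 81.24737548828125)
```

View pics/crop1.png

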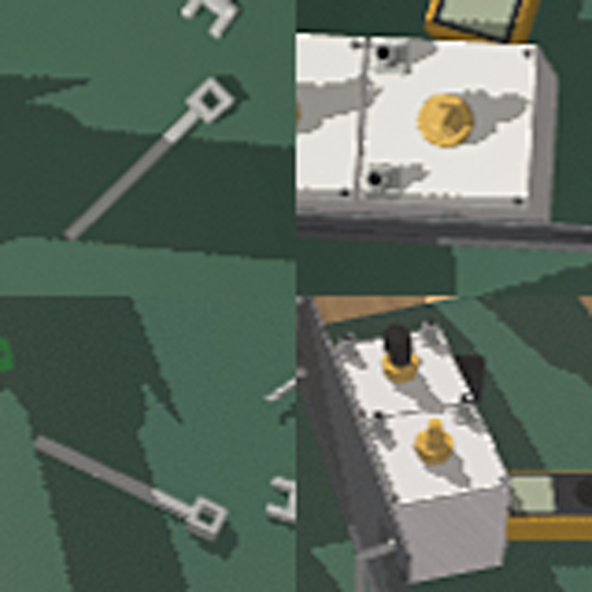

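The crop confirms the grey wrench with the square hole (box at about top px (357,177), handle end (319,214)) and the bare square head on the right-hand can (about (185,157)). Next I fit the poses precisely.

```bash
cat > fit.py <<'E'
from h import *
from scipy.optimize import least_squares
def ray(c,u,v,z):
    d=c['pose'][:3,:3]@np.array([(u-c['cx'])/c['f'],(v-c['cy'])/c['f'],1]); o=c['pose'][:3,3]
    return (o+d*(z-o[2])/d[2])[:2]
def wrench_fit(c,guess):
    P=cloud(c); px=c['pixels'].astype(int); sat=px.max(2)-px.min(2)
    m=(sat<22)&(px.min(2)>60)&(np.hypot(P[...,0]-.48,P[...,1]+.33)<.13)
    n,l,stt,_=cv2.connectedComponentsWithStats(m.astype(np.uint8),connectivity=8)
    # component(s) near guess axis
    x,y,th=guess; a=np.array([np.cos(th),np.sin(th)])
    d=P[...,:2]-[x,y]; s=d@a; t=d@[-a[1],a[0]]
    m&=(abs(t)<.022)&(s>-.025)&(s<.185)
    obs=m.astype(float); return m
def model_mask(c,p,S=4):
    x,y,th=p; w=np.array([np.cos(th),np.sin(th)]); n=np.array([-w[1],w[0]])
    im=np.zeros((384*S,512*S),np.uint8)
    def box(s0,s1,h,z1,val):
        pts=[np.r_[np.array([x,y])+s*w+t*n,z] for s in(s0,s1) for t in(-h,h) for z in(0,z1)]
        q=((proj(c,pts)+.5)*S).astype(np.float32); cv2.fillConvexPoly(im,cv2.convexHull(q).astype(np.int32),val)
    box(.0,.165,.005,.01,1); box(-.013,.013,.013,.016,1)
    # hole: visible intersection top&bottom
    tmp=[]
    for z in(0,.016):
        i2=np.zeros_like(im); pts=[np.r_[np.array([x,y])+s*w+t*n,z] for s,t in((-1,-1),(1,-1),(1,1),(-1,1)) for s,t in[(s*.0078,t*.0078)]]
        cv2.fillConvexPoly(i2,((proj(c,pts)+.5)*S).astype(np.int32),1); tmp.append(i2)
    im[(tmp[0]&tmp[1])>0]=0
    return cv2.resize(im.astype(np.float32),(512,384),interpolation=cv2.INTER_AREA)
E
python3 - <<'E'
from fit import *
from scipy.optimize import minimize
for n in('top','side'):
    c=load(n); 
    if n=='top': b=ray(c,356.8,177,.016);e=ray(c,318.9,213.8,.01)
    else:
        b=ray(c,207/3.7+245,(517-296)/3.7+225,.016);e=ray(c,37/3.7+245,(440-296)/3.7+225,.01)
    print(n,b,e,np.linalg.norm(b-e))
    g=[*b,np.arctan2(*(e-b)[::-1])]
    m=wrench_fit(c,g).astype(float)
    f=lambda p:((cv2.GaussianBlur(model_mask(c,p),(0,0),.7)-cv2.GaussianBlur(m,(0,0),.7))**2).sum()
    r=minimize(f,g,method='Nelder-Mead',options=dict(initial_simplex=[g]+[np.add(g,d) for d in([.004,0,0],[0,.004,0],[0,0,.04])]))
    print(' fit',r.x.round(4),np.degrees(r.x[2]),r.fun,m.sum())
    P=cloud(c); px=c['pixels'].astype(int)
    gold=(px[...,0]-px[...,2]>45)&(np.hypot(P[...,0]-.571,P[...,1]-.116)<.035)
    for lo,hi in((.132,.143),(.159,.172)):
        Q=P[gold&(P[...,2]>lo)&(P[...,2]<hi)]; cc=cv2.minEnclosingCircle((Q[:,:2]*1000).astype(np.float32)); print(' gold',lo,len(Q),Q.mean(0).round(4),np.round(cc[0],1),round(cc[1],1))
    print(' gold blob centroid->z141',gold.sum(),ray(c,*np.argwhere(gold)[:,::-1].mean(0),.141))
    # panel top edge line
    sat=px.max(2)-px.min(2)
    m=(P[...,2]>.173)&(P[...,2]<.181)&(P[...,0]<.515)&(P[...,0]>.42)&(P[...,1]>-.2)&(P[...,1]<.5)
    Q=P[m][:,:2]; k=np.polyfit(Q[:,1],Q[:,0],1); k2=np.polyfit(Q[abs(Q[:,0]-np.polyval(k,Q[:,1]))<.006][:,1],Q[abs(Q[:,0]-np.polyval(k,Q[:,1]))<.006][:,0],1)
    print(' panel yaw',np.degrees(np.arctan(-k2[0])),'x at y=.116',np.polyval(k2,.116),'y range',Q[:,1].min(),Q[:,1].max())
    Q=P[(P[...,2]>.121)&(P[...,2]<.1275)&(px.min(2)>120)&(abs(P[...,0]-.57)<.1)&(P[...,1]>0)&(P[...,1]<.38)]
    print(' cover',cv2.minAreaRect((Q[:,:2]*1000).astype(np.float32)))
E
```

```text
top [ 0.51795163 -0.38296376] [ 0.40802098 -0.26428121] 0.1617723581013301
 fit [ 0.5193 -0.3822  2.3183] 132.827246824352 11.368053751597342 308.0
 gold 0.132 107 [0.5694 0.117  0.1398] [570.7 119.5] 19.7
 gold 0.159 28 [0.5706 0.1189 0.1642] [570.8 119.1] 7.7
 gold blob centroid->z141 172 [0.56990412 0.11744246]
 panel yaw -3.953168444279139 x at y=.116 0.4937985661121773 y range -0.049099969582407 0.4201583428709861
 cover ((575.7857666015625, 183.91949462890625), (254.74400329589844, 124.91041564941406), 86.00086212158203)
side [ 0.52255339 -0.38536158] [ 0.41085779 -0.26454377] 0.16453829693985
 fit [ 0.522  -0.382   2.3064] 132.14884467105492 5.932294159228089 310.0
 gold 0.132 42 [0.5698 0.1113 0.1391] [573.5 119.3] 23.8
 gold 0.159 15 [0.5705 0.1169 0.1648] [571.  117.7] 8.7
 gold blob centroid->z141 91 [0.57175781 0.11642883]
 panel yaw -3.9249180654125717 x at y=.116 0.4933376811574627 y range -0.05321952272543207 0.413185694312041
 cover ((576.5460205078125, 182.8597412109375), (258.9085998535156, 122.37318420410156), 86.09706115722656)
```

```bash
cat >> h.py <<'E'
def plan(*tgts):
    """tgts: (x,y,z,angle of tool y in deg) -> jog shift from the present pose"""
    o=st(); T=R.from_quat(np.roll(o['tool_rot'],-1)).as_matrix(); p=np.array(o['eef_pos'])
    a0=np.degrees(np.arctan2(T[1,1],T[0,1]))
    print('t',round(o['t'],2),'pos',p.round(4),'yang',round(a0,1),'tilt',round(float(np.degrees(np.arccos(min(1,-T[2,2])))),2),'q',np.round(o['q'],2),'F',np.round(o['contact_force'],1),'M',np.round(o['torque'],2),'w',round(float(o['gripper_width']),3),'g',round(float(o['grasp_force']),1))
    for t in tgts:
        s=np.radians(-(t[3]-a0)); s=(s+np.pi)%(2*np.pi)-np.pi
        print('  rows',(T.T@(np.array(t[:3])-p)*100).round(2),'spin',round(s,3),'or',round(s-np.sign(s)*2*np.pi,3))
E
python3 -c "
from h import *
plan((.5,.0,.24,0),(.4835,-.3415,.15,-137.5))"
```

```text
t 0.1 pos [0.2865 0.6106 0.2304] yang 64.9 tilt 0.09 q [-1.24  0.48  0.02  1.56 -0.01  1.11 -0.08] F [-0.4 -0.3 -0.8] M [-0.    0.06  0.02] w 0.999 g 0.0
  rows [-45.26 -46.21  -0.88] spin 1.132 or -5.151
  rows [-58.28 -77.81   8.17] spin -2.751 or 3.532
```

```bash
python3 -m jog '[[-3,-3,-0.3,0.07],[-6,-6,-0.6,0.14],[-9,-9,-0.9,0.21],[-12,-12,-0.9,0.28],[-15,-15,-0.9,0.35],[-18,-18,-0.9,0.42],[-21,-21,-0.9,0.49],[-24,-24,-0.9,0.56],[-27,-27,-0.9,0.63],[-30,-30,-0.9,0.7],[-33,-33,-0.9,0.78],[-36,-36.5,-0.9,0.86],[-39,-40,-0.9,0.94],[-42,-43,-0.9,1.02],[-45.3,-46.2,-0.9,1.1],[-47,-50,-0.9,1.2],[-49,-54,-0.9,1.3],[-50.5,-58,-0.9,1.4],[-52,-62,-0.5,1.5],[-53.5,-65.5,0,1.6]]' 0.3 && python3 -c "
from h import *
plan((.4835,-.3415,.10,-137.5))"
```

```text
t: 1.77
eef_pos: [0.4935, -0.188, 0.2339]
tool_rot: [0.0, 0.853, 0.522, 0.0]
contact_force: [1.2, 1.0, -0.8]
gripper_width: 0.35
grasp_force: 0.0
t 1.77 pos [ 0.4935 -0.188   0.2339] yang -27.1 tilt 0.05 q [-0.33  0.27  0.7   1.94 -0.21  1.   -0.01] F [ 1.2  1.  -0.8] M [-0.02 -0.04 -0.  ] w 0.35 g 0.0
  rows [-14.13   6.09  13.38] spin 1.927 or -4.356
```

```bash
python3 -m jog '[[-1,0.4,1,0.12],[-2,0.8,2,0.24],[-3,1.2,3,0.36],[-4,1.6,4,0.48],[-5,2,5,0.6],[-6,2.4,6,0.72],[-7,2.8,7,0.84],[-8,3.3,8,0.96],[-9,3.8,9,1.08],[-10,4.3,10,1.2],[-11,4.8,11,1.32],[-12,5.2,12,1.44],[-13,5.6,13,1.56],[-14.1,6.1,14,1.68],[-14.1,6.1,15,1.8],[-14.1,6.1,16,1.927],[-14.1,6.1,17,1.927],[-14.1,6.1,18,1.927],[-14.1,6.1,18,1.927]]' 0.3 && python3 -c "
from h import *
plan((.4835,-.3415,.004,-137.5))"
```

```text
t: 3.35
eef_pos: [0.4839, -0.3382, 0.0516]
tool_rot: [-0.0, 0.917, -0.399, -0.002]
contact_force: [-0.5, -0.1, -0.2]
gripper_width: 0.35
grasp_force: 0.0
t 3.35 pos [ 0.4839 -0.3382  0.0516] yang -137.0 tilt 0.18 q [-0.14  0.79  0.93  1.94 -0.84  0.86 -1.15] F [-0.5 -0.1 -0.2] M [0.03 0.04 0.03] w 0.35 g 0.0
  rows [0.23 0.25 4.76] spin 0.009 or -6.274
```

```bash
python3 -m jog '[[0.2,0.2,1.2,0],[0.2,0.2,2.4,0],[0.2,0.2,3.4,0],[0.2,0.2,4.2,0],[0.2,0.2,4.7,0],[0.2,0.2,4.7,0]]' && python3 -m jog '[[0,0,0,0],[0,0,0,0],[0,0,0,0],[0,0,0,0],[0,0,0,0],[0,0,0,0]]' 1 60 && python3 -c "
from h import *
plan((.4835,-.3415,.004,-137.5))"
```

```text
t: 3.85
eef_pos: [0.484, -0.3417, 0.0054]
tool_rot: [-0.0, 0.916, -0.4, -0.001]
contact_force: [0.2, 0.9, 0.5]
gripper_width: 0.351
grasp_force: 0.0
t: 4.35
eef_pos: [0.4847, -0.3425, 0.0071]
tool_rot: [0.0, 0.916, -0.401, 0.0]
contact_force: [-0.4, 0.4, 4.2]
gripper_width: 0.081
grasp_force: 59.1
t 4.35 pos [ 0.4847 -0.3425  0.0071] yang -137.2 tilt 0.04 q [-0.09  0.85  0.86  1.94 -0.91  0.8  -1.1 ] F [-0.4  0.4  4.2] M [-0.    0.12  0.01] w 0.081 g 59.1
  rows [-0.16  0.02  0.31] spin 0.005 or -6.278
```

```bash
python3 -m jog '[[0,0,-0.5,0],[0,0,-1.5,0],[0,0,-3,0],[0,0,-5,0],[0,0,-7.5,0],[0,0,-10,0],[0,0,-13,0],[0,0,-16,0],[0,0,-19,0],[0,0,-22,0],[0,0,-24,0],[0,0,-25,0],[0,0,-25,0]]' && python3 -c "
from h import *
plan((.5488,.0699,.24,-24.2))
for n in('top','side'): save(cam(n),n+'1')
a=cv2.imread('pics/top1.png');b=cv2.imread('pics/side1.png')
cv2.imwrite('pics/lift.png',cv2.resize(np.hstack([a[100:260,260:420],b[140:300,220:380]]),None,fx=2.5,fy=2.5,interpolation=cv2.INTER_CUBIC))"
```

```text
t: 5.43
eef_pos: [0.485, -0.3432, 0.2594]
tool_rot: [0.0, 0.916, -0.401, 0.002]
contact_force: [-0.6, 0.2, -1.8]
gripper_width: 0.076
grasp_force: 58.7
t 5.43 pos [ 0.485  -0.3432  0.2594] yang -137.2 tilt 0.24 q [-0.31  0.57  1.2   1.78 -0.58  1.2  -1.33] F [-0.6  0.2 -1.8] M [-0.03 -0.07  0.05] w 0.076 g 58.7
  rows [-26.01 -32.72   1.9 ] spin -1.973 or 4.31
```

View pics/lift.png

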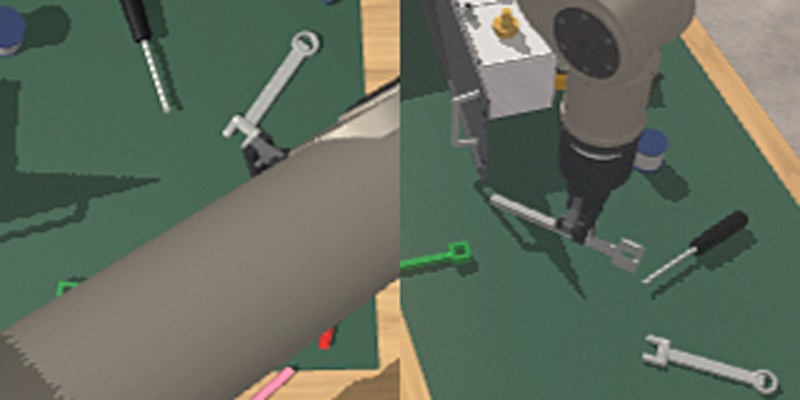

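The wrench is held level in the gripper (handle end side px about (416,219) in full-image terms, box towards the right). Now I carry it over the filter.

```bash
python3 -m jog '[[-1.3,-1.6,0,-0.1],[-2.6,-3.2,0,-0.2],[-3.9,-4.8,0,-0.3],[-5.2,-6.4,0,-0.4],[-6.5,-8.1,0,-0.5],[-7.8,-9.8,0,-0.6],[-9.1,-11.4,0,-0.7],[-10.4,-13,0,-0.8],[-11.7,-14.6,0,-0.9],[-13,-16.3,0,-1],[-14.3,-18,0,-1.1],[-15.6,-19.6,0,-1.2],[-16.9,-21.2,0,-1.3],[-18.2,-22.8,0,-1.4],[-19.5,-24.5,0,-1.5],[-20.8,-26.2,0,-1.6],[-22.1,-27.8,0,-1.7],[-23.4,-29.4,0,-1.8],[-24.7,-31,0.5,-1.9],[-26,-32.7,1,-1.973]]' && python3 -m jog '[[0,0,0,0],[0,0,0,0],[0,0,0,0],[0,0,0,0]]' && python3 -c "
from h import *
plan((.5488,.0699,.24,-24.2))
for n in('top','side'): save(cam(n),n+'2')
a=cv2.imread('pics/top2.png');b=cv2.imread('pics/side2.png')
cv2.imwrite('pics/over.png',cv2.resize(np.hstack([a[100:260,130:290],b[90:250,190:350]]),None,fx=2.5,fy=2.5,interpolation=cv2.INTER_CUBIC))"
```

```text
t: 7.2
eef_pos: [0.5469, 0.0715, 0.245]
tool_rot: [-0.001, 0.838, 0.545, -0.001]
contact_force: [0.9, -0.7, -1.9]
gripper_width: 0.082
grasp_force: 58.8
t: 7.53
eef_pos: [0.5475, 0.0693, 0.2461]
tool_rot: [0.0, 0.84, 0.542, -0.001]
contact_force: [-0.2, -0.4, -0.6]
gripper_width: 0.081
grasp_force: 58.8
t 7.53 pos [0.5475 0.0693 0.2461] yang -24.3 tilt 0.08 q [-0.85  0.32  0.76  1.87 -0.25  1.05 -0.41] F [-0.2 -0.4 -0.6] M [0.01 0.01 0.07] w 0.081 g 58.8
  rows [0.11 0.09 0.61] spin -0.002 or 6.281
```

View pics/over.png

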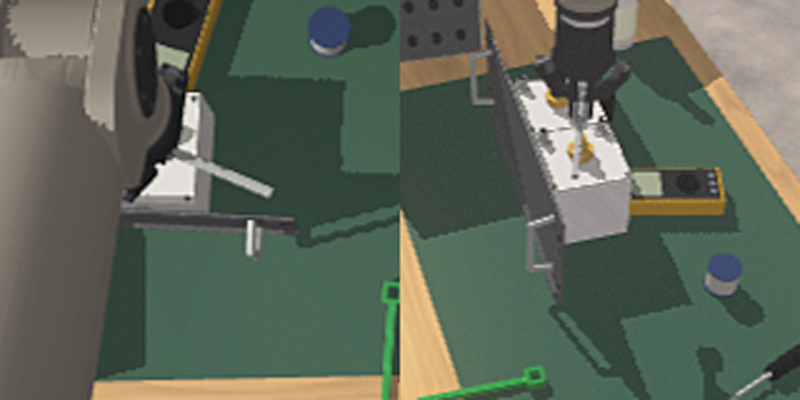

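The wrench hangs level over the can with its handle pointing right and back (handle end top crop px (270,190)). The box end is hidden by the gripper, so I measure the handle from depth.

```bash
cat > hm.py <<'E'
from h import *
def handle(n,zlo,zhi,g=None):
    c=load(n); P=cloud(c); px=c['pixels'].astype(int); o=st()
    p=np.array(o['eef_pos'])[:2]; a=np.radians(-114.5); w=np.array([np.cos(a),np.sin(a)]); nn=np.array([-w[1],w[0]])
    d=P[...,:2]-p; s=d@w; t=d@nn
    m=(P[...,2]>zlo)&(P[...,2]<zhi)&(abs(t)<.02)&(s>.03)&(s<.14)&(px.max(2)-px.min(2)<30)
    if m.sum()<8: print(n,'few',m.sum()); return
    S,T,Z=s[m],t[m],P[...,2][m]
    k=np.polyfit(S,T,1); kz=np.polyfit(S,Z,1)
    # pixel-size correction of the end: pixel footprint ~ z/f
    print(n,'n',m.sum(),'yaw',round(-114.5+np.degrees(np.arctan(k[0])),2),'t at s=0',round(k[1]*1e3,2),'end s',np.percentile(S,[97,100]).round(4),'t range',np.percentile(T-np.polyval(k,S),[3,97]).round(4),'z: slope deg',round(np.degrees(np.arctan(kz[0])),2),'z(s=0)',round(kz[1],4),'zmax',Z.max().round(4))
E
python3 -c "
from hm import *
handle('top',.225,.27);handle('side',.225,.27)"
```

```text
top n 146 yaw -114.25 t at s=0 -0.0 end s [0.1094 0.1117] t range [-0.0046  0.005 ] z: slope deg -0.37 z(s=0) 0.2482 zmax 0.2522
side n 50 yaw -115.37 t at s=0 2.74 end s [0.1135 0.1158] t range [-0.0044  0.0043] z: slope deg -2.14 z(s=0) 0.2517 zmax 0.2537
```

```bash
python3 -c "
from h import *
plan((.549,.0701,.18,-24.5))"
python3 -m jog '[[0.1,0.1,1.5,0],[0.15,0.12,3,0],[0.15,0.12,4.5,0],[0.15,0.12,5.6,0],[0.15,0.12,6.3,0],[0.15,0.12,6.6,0],[0.15,0.12,6.6,0],[0.15,0.12,6.6,0],[0.15,0.12,6.6,0]]' && python3 -c "
from h import *
plan((.549,.0701,.172,-24.5))
for n in('top','side'): cam(n)
from hm import *
handle('top',.165,.205);handle('side',.165,.205)"
```

```text
t 7.63 pos [0.5478 0.0695 0.2465] yang -24.3 tilt 0.02 q [-0.85  0.32  0.76  1.87 -0.25  1.05 -0.41] F [-0.7 -0.2 -1.4] M [-0.02  0.04  0.01] w 0.084 g 58.8
  rows [0.1  0.08 6.65] spin 0.003 or -6.28
t: 8.38
eef_pos: [0.5503, 0.0715, 0.1814]
tool_rot: [0.0, 0.84, 0.543, 0.001]
contact_force: [0.6, -0.5, -1.6]
gripper_width: 0.08
grasp_force: 58.8
t 8.38 pos [0.5503 0.0715 0.1814] yang -24.2 tilt 0.08 q [-0.8   0.4   0.71  1.93 -0.33  0.92 -0.34] F [ 0.6 -0.5 -1.6] M [ 0.03 -0.03 -0.02] w 0.08 g 58.8
  rows [-0.18 -0.06  0.94] spin 0.005 or -6.278
top n 141 yaw -120.58 t at s=0 7.05 end s [0.1306 0.1382] t range [-0.0119  0.0084] z: slope deg -3.49 z(s=0) 0.1865 zmax 0.188
side n 64 yaw -122.44 t at s=0 10.27 end s [0.1362 0.1397] t range [-0.0112  0.0097] z: slope deg -6.3 z(s=0) 0.1922 zmax 0.1887
```

```bash
cat >> h.py <<'E'
def avg(n=10):
    L=[]
    for _ in range(n): bot.read_camera('top'); L.append(bot.get_obs())
    f=lambda k:np.array([o[k] for o in L])
    p=f('eef_pos'); q=f('tool_rot'); T=R.from_quat(np.roll(q,-1,1)).mean().as_matrix(); a=np.degrees(np.arctan2(T[1,1],T[0,1]))
    print('AVG pos',p.mean(0).round(4),'sd',p.std(0).round(4),'yang',a.round(2),'F',f('contact_force').mean(0).round(2),'M',f('torque').mean(0).round(3),'sdM',f('torque').std(0).round(3),'t',L[-1]['t'],'w',f('gripper_width').mean().round(3),'g',f('grasp_force').mean().round(1))
    return p.mean(0),T
def sh(p,T,*tg):
    for t in tg: print('  shift cm',(T.T@(np.array(t)-p)*100).round(2))
E
cat > hm2.py <<'E'
from hm import *
E
python3 -c "
from h import *
p,T=avg(); sh(p,T,(.549,.0701,.173),(.549,.0701,.158))
for n in('top','side'):
    c=cam(n);P=cloud(c);px=c['pixels'].astype(int)
    a=np.radians(-114.5);w=np.array([np.cos(a),np.sin(a)]);nn=np.array([-w[1],w[0]])
    d=P[...,:2]-p[:2];s=d@w;t=d@nn
    m=(P[...,2]>.165)&(P[...,2]<.205)&(abs(t)<.009)&(s>.03)&(s<.125)&(px.max(2)-px.min(2)<30)
    k=np.polyfit(s[m],t[m],1);print(n,m.sum(),'yaw',-114.5+np.degrees(np.arctan(k[0])),'t0',k[1],'send',s[m].max(),'z',np.polyfit(s[m],P[...,2][m],1))
"
```

```text
AVG pos [0.5498 0.0716 0.1808] sd [0.0001 0.     0.0002] yang -24.18 F [ 0.22 -0.06 -1.89] M [ 0.01  -0.005  0.   ] sdM [0.032 0.033 0.022] t 8.9833 w 0.081 g 58.8
  shift cm [-0.17 -0.01  0.78]
  shift cm [-0.17 -0.02  2.28]
top 123 yaw -114.18029063320671 t0 0.00012630728208927838 send 0.1113780712547735 z [0.00763211 0.18165831]
side 54 yaw -113.3172506407802 t0 -0.0006125576103416464 send 0.11241195560536035 z [-0.03548425  0.1858698 ]
```

```bash
python3 -m jog '[[-0.1,0,0,0],[-0.17,-0.01,0.2,0],[-0.17,-0.01,0.5,0],[-0.17,-0.01,0.8,0],[-0.17,-0.01,1,0],[-0.17,-0.01,1.2,0],[-0.17,-0.01,1.2,0]]' && python3 -c "
from h import *
p,T=avg(4); sh(p,T,(.549,.0701,.173),(.549,.0701,.158))"
```

```text
t: 9.67
eef_pos: [0.5488, 0.0701, 0.1682]
tool_rot: [-0.0, 0.84, 0.543, -0.0]
contact_force: [0.2, 0.8, -1.1]
gripper_width: 0.082
grasp_force: 58.8
AVG pos [0.5489 0.0701 0.1685] sd [0.0001 0.     0.0001] yang -24.18 F [-0.09  0.43 -1.81] M [ 0.087 -0.019  0.002] sdM [0.032 0.052 0.017] t 9.8667 w 0.082 g 58.8
  shift cm [ 0.    0.01 -0.45]
  shift cm [0.01 0.01 1.05]
```

```bash
python3 -m jog '[[0,0,0.15,0],[0,0,0.3,0],[0,0,0.45,0],[0,0,0.6,0],[0,0,0.6,0]]' && python3 -c "
from h import *
p,T=avg(4); sh(p,T,(.549,.0701,.158))"
```

```text
t: 10.28
eef_pos: [0.5489, 0.0701, 0.1624]
tool_rot: [-0.0, 0.84, 0.543, -0.0]
contact_force: [0.2, 0.2, -1.0]
gripper_width: 0.082
grasp_force: 58.8
AVG pos [0.5489 0.0701 0.1626] sd [0.     0.     0.0001] yang -24.18 F [ 0.23  0.35 -2.54] M [ 0.157 -0.032  0.021] sdM [0.019 0.002 0.037] t 10.4833 w 0.08 g 58.8
  shift cm [0.   0.01 0.46]
```

```bash
python3 -m jog '[[0,0,0.12,0],[0,0,0.25,0],[0,0,0.38,0],[0,0,0.5,0],[0,0,0.5,0]]' && python3 -c "
from h import *
p,T=avg(4); sh(p,T,(.549,.0701,.158))"
```

```text
t: 10.9
eef_pos: [0.5489, 0.0701, 0.1574]
tool_rot: [-0.0, 0.84, 0.543, -0.0]
contact_force: [0.3, 0.9, -1.6]
gripper_width: 0.081
grasp_force: 58.8
AVG pos [0.5489 0.0701 0.1576] sd [0. 0. 0.] yang -24.18 F [ 0.56  0.63 -1.54] M [ 0.217 -0.079 -0.016] sdM [0.046 0.035 0.025] t 11.1 w 0.082 g 58.8
  shift cm [ 0.    0.01 -0.04]
```

```bash
python3 -m jog '[[0,0,0.05,0],[0,0,0.05,0],[0,0,0.05,0]]' && python3 -m jog '[[0,0,0,0],[0,0,0,0],[0,0,0,0],[0,0,0,0],[0,0,0,0]]' 0.5 && python3 -c "
from h import *
avg(4)
for n in('top','side'): save(cam(n),n+'3')
a=cv2.imread('pics/top3.png');b=cv2.imread('pics/side3.png')
cv2.imwrite('pics/rel.png',cv2.resize(np.hstack([a[100:220,140:300],b[90:210,190:350]]),None,fx=2.5,fy=2.5,interpolation=cv2.INTER_CUBIC))"
```

```text
t: 11.35
eef_pos: [0.549, 0.0701, 0.1572]
tool_rot: [-0.0, 0.84, 0.543, 0.0]
contact_force: [0.8, 1.2, -2.8]
gripper_width: 0.079
grasp_force: 58.9
t: 11.77
eef_pos: [0.549, 0.0699, 0.1572]
tool_rot: [0.0, 0.84, 0.543, 0.0]
contact_force: [0.3, 0.2, -0.0]
gripper_width: 0.25
grasp_force: 0.0
AVG pos [0.5489 0.07   0.1572] sd [0. 0. 0.] yang -24.18 F [ 0.24  0.35 -0.04] M [ 0.003 -0.008  0.019] sdM [0.022 0.014 0.033] t 11.9667 w 0.249 g 0.0
```

View pics/rel.png

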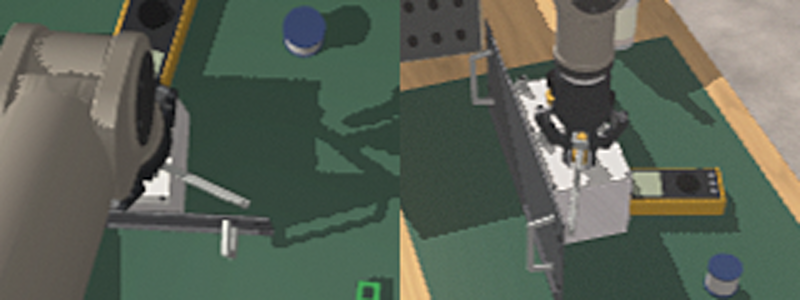

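The wrench sits on the screw with the handle hanging slightly down to the right, and the fingers are clear of it (handle end top crop px (247,205)). Next I lift, go over the axis, and open for the nut.

```bash
python3 -m jog '[[0,0,-1,0],[0,0,-3,0],[0,0,-5,0],[0,0,-7,0],[0.8,0,-8,-0.1],[1.7,0,-8,-0.2],[2.6,0,-8,-0.3],[3.5,0,-8,-0.4],[4.3,0.02,-8,-0.5],[5,0.03,-8,-0.6],[5.33,0.03,-8,-0.684],[5.33,0.03,-8,-0.684],[5.33,0.03,-8,-0.684]]' 0.5 && python3 -m jog '[[0,0,0,0],[0,0,0,0],[0,0,0,0]]' -0.4 20 && python3 -c "
from h import *
p,T=avg(4); sh(p,T,(.571,.1185,.150),(.571,.1185,.132))"
```

```text
t: 13.15
eef_pos: [0.5711, 0.1183, 0.2377]
tool_rot: [0.0, 0.61, 0.793, 0.0]
contact_force: [0.7, -0.7, 0.5]
gripper_width: 0.249
grasp_force: 0.0
t: 13.4
eef_pos: [0.5709, 0.1182, 0.2373]
tool_rot: [0.0, 0.609, 0.793, -0.0]
contact_force: [-0.3, 0.1, 0.5]
gripper_width: 0.672
grasp_force: 0.0
AVG pos [0.571  0.1184 0.2372] sd [0.     0.0001 0.    ] yang 14.96 F [-0.41  0.44  0.5 ] M [0.017 0.014 0.003] sdM [0.009 0.021 0.021] t 13.6 w 0.7 g 0.0
  shift cm [0.01 0.01 8.72]
  shift cm [1.000e-02 1.000e-02 1.052e+01]
```

```bash
python3 -m jog '[[0,0,1,0],[0,0,2.5,0],[0,0,4,0],[0,0,5.5,0],[0,0,7,0],[0,0,8.2,0],[0,0,9.2,0],[0,0,9.9,0],[0,0,10.3,0],[0,0,10.5,0],[0,0,10.5,0],[0,0,10.5,0]]' && python3 -c "
from h import *
avg(3)" && python3 -m jog '[[0,0,0,0],[0,0,0,0],[0,0,0,0],[0,0,0,0],[0,0,0,0],[0,0,0,0]]' 1 20 && python3 -c "
from h import *
avg(4)"
```

```text
t: 14.6
eef_pos: [0.5715, 0.1186, 0.1326]
tool_rot: [0.0, 0.609, 0.793, 0.0]
contact_force: [-0.3, 0.5, -0.7]
gripper_width: 0.696
grasp_force: 0.0
AVG pos [0.5715 0.1186 0.1327] sd [0. 0. 0.] yang 15.01 F [-0.13  0.06 -0.04] M [-0.012  0.013 -0.012] sdM [0.038 0.02  0.056] t 14.75 w 0.7 g 0.0
t: 15.25
eef_pos: [0.5711, 0.1186, 0.1326]
tool_rot: [-0.0, 0.609, 0.793, 0.0]
contact_force: [-2.9, -0.8, 5.9]
gripper_width: 0.45
grasp_force: 19.8
AVG pos [0.5711 0.1186 0.1326] sd [0. 0. 0.] yang 15.01 F [-1.81 -0.26  5.81] M [-0.015  0.498  0.02 ] sdM [0.032 0.016 0.031] t 15.45 w 0.454 g 19.8
```

```bash
cat > m.sh <<'E'
python3 -c "
from h import *
plan()"
E
python3 -m jog '[[0,0,0,0.05],[0,0,0,0.1],[0,0,0,0.15],[0,0,0,0.2],[0,0,0,0.25],[0,0,0,0.3]]' >/dev/null; sh m.sh;  python3 -m jog '[[0,0,0,0.05],[0,0,0,0.1],[0,0,0,0.15],[0,0,0,0.2]]' >/dev/null; sh m.sh
```

```text
t 15.95 pos [0.5709 0.1186 0.1325] yang -2.3 tilt 0.03 q [-0.76  0.5   0.6   1.9  -0.37  0.85 -0.02] F [-3.9 -0.5  6.7] M [-0.06  0.68  0.14] w 0.455 g 19.9
t 16.28 pos [0.5707 0.1186 0.1325] yang -13.8 tilt 0.05 q [-0.8   0.51  0.65  1.9  -0.4   0.86 -0.18] F [-3.1 -0.3  6.6] M [-0.07  0.79  0.14] w 0.455 g 20.0
```

```bash
python3 -m jog '[[0,-0.05,0,0.05],[0,-0.1,0,0.1],[0,-0.1,0,0.15],[0,-0.1,0,0.2],[0,-0.1,0,0.25]]' >/dev/null; sh m.sh;  python3 -m jog '[[0,0,0,0.05],[0,0,0,0.1],[0,0,0,0.15],[0,0,0,0.2],[0,0,0,0.25]]' >/dev/null; sh m.sh; python3 -m jog '[[0,0,0,0.05],[0,0,0,0.1],[0,0,0,0.15],[0,0,0,0.2],[0,0,0,0.25],[0,0,0,0.3]]' >/dev/null; sh m.sh; python3 -c "
from h import *
avg(4)"
```

```text
t 16.7 pos [0.5705 0.1187 0.1326] yang -28.1 tilt 0.04 q [-0.84  0.53  0.72  1.91 -0.45  0.87 -0.39] F [-1.  -0.7  4.7] M [-0.07  0.27  0.07] w 0.454 g 19.8
t 17.12 pos [0.5703 0.1188 0.1326] yang -42.4 tilt 0.03 q [-0.89  0.55  0.78  1.91 -0.5   0.88 -0.59] F [-1.7 -0.9  5. ] M [0.   0.35 0.07] w 0.455 g 19.9
t 17.62 pos [0.5702 0.119  0.1326] yang -59.6 tilt 0.03 q [-0.94  0.58  0.86  1.91 -0.56  0.9  -0.84] F [-2.4  0.6  6. ] M [0.08 0.45 0.07] w 0.455 g 19.9
AVG pos [0.5702 0.119  0.1325] sd [0. 0. 0.] yang -59.57 F [-2.55  0.42  6.49] M [0.108 0.547 0.018] sdM [0.06  0.047 0.024] t 17.8167 w 0.452 g 20.0
```

```bash
python3 -m jog '[[0,0,0,0.05],[0,0,0,0.1],[0,0,0,0.15]]' >/dev/null; sh m.sh;  python3 -m jog '[[0,0,0,0],[0,0,0,0],[0,0,0,0]]' -0.4 20 >/dev/null; python3 -m jog '[[0,0,0,-0.12],[0,0,0,-0.24],[0,0,0,-0.36],[0,0,0,-0.48],[0,0,0,-0.6],[0,0,0,-0.72],[0,0,0,-0.84],[0,0,0,-0.96],[0,0,0,-1.08],[0,0,0,-1.2],[0,0,0,-1.32],[0,0,0,-1.4],[0,0,0,-1.4],[0,0,0,-1.4]]' ; python3 -c "
from h import *
p,T=avg(4);sh(p,T,(.5703,.1188,.1322))
for n in('top','side'): save(cam(n),n+'4')
a=cv2.imread('pics/top4.png');b=cv2.imread('pics/side4.png')
cv2.imwrite('pics/turn.png',cv2.resize(np.hstack([a[100:220,140:300],b[90:210,190:350]]),None,fx=2.5,fy=2.5,interpolation=cv2.INTER_CUBIC))"
```

```text
t 18.07 pos [0.5701 0.1191 0.1326] yang -68.2 tilt 0.05 q [-0.96  0.6   0.9   1.91 -0.59  0.92 -0.96] F [-1.4  1.2  6.2] M [0.11 0.49 0.1 ] w 0.452 g 19.9
t: 19.48
eef_pos: [0.5701, 0.1186, 0.1321]
tool_rot: [-0.0, 0.629, 0.777, 0.0]
contact_force: [1.1, -0.2, 0.3]
gripper_width: 0.701
grasp_force: 0.0
AVG pos [0.5701 0.1187 0.1321] sd [0.     0.0001 0.    ] yang 12.04 F [ 0.12 -0.52  0.35] M [-0.013  0.01  -0.002] sdM [0.011 0.039 0.01 ] t 19.6833 w 0.699 g 0.0
  shift cm [ 0.    0.02 -0.01]
```

View pics/turn.png

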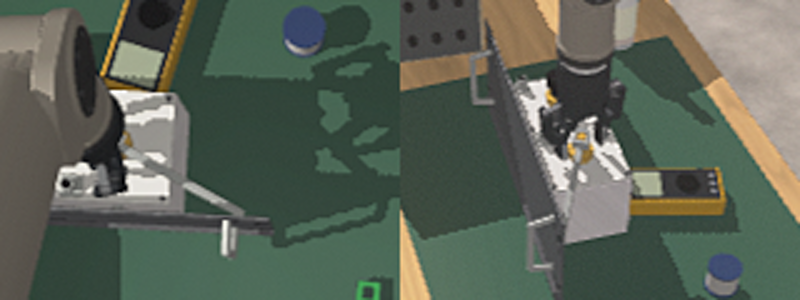

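The wrench is still on the screw and its handle end now rests against the panel (top crop px (240,213)), while the fingers stay clear of it. I regrip and go on turning.

```bash
python3 -m jog '[[0,0,0,0],[0,0,0,0],[0,0,0,0],[0,0,0,0],[0,0,0,0],[0,0,0,0]]' 1 20 >/dev/null; sh m.sh; python3 -m jog '[[0,0,0,0.05],[0,0,0,0.1],[0,0,0,0.15],[0,0,0,0.2],[0,0,0,0.25],[0,0,0,0.3]]' >/dev/null; sh m.sh;  python3 -m jog '[[0,0,0,0.05],[0,0,0,0.1],[0,0,0,0.15],[0,0,0,0.2]]' >/dev/null; sh m.sh
```

```text
t 20.28 pos [0.5709 0.119  0.1325] yang 12.1 tilt 0.1 q [-0.71  0.48  0.53  1.9  -0.32  0.84  0.19] F [4.9 1.3 0.8] M [ 0.22 -0.82  0.01] w 0.454 g 21.0
t 20.78 pos [0.5708 0.119  0.1324] yang -5.2 tilt 0.08 q [-0.77  0.5   0.61  1.9  -0.37  0.85 -0.06] F [2.6 1.3 0.9] M [ 0.13 -0.8   0.08] w 0.451 g 21.0
t 21.12 pos [0.5707 0.1191 0.1325] yang -16.6 tilt 0.08 q [-0.81  0.52  0.66  1.9  -0.41  0.86 -0.23] F [2.5 0.3 1.1] M [ 0.14 -0.68  0.18] w 0.453 g 21.1
```

```bash
J="python3 -m jog"; python3 -m jog '[[0,0,0,0.05],[0,0,0,0.1],[0,0,0,0.15]]' >/dev/null; sh m.sh;  python3 -m jog '[[0,0,0,0.05],[0,0,0,0.1],[0,0,0,0.15]]' >/dev/null; sh m.sh; python3 -c "
from h import *
avg(3)"
```

```text
t 21.37 pos [0.5707 0.1191 0.1325] yang -25.2 tilt 0.07 q [-0.83  0.53  0.7   1.91 -0.44  0.87 -0.35] F [2.6 0.6 2.7] M [ 0.1  -0.63  0.24] w 0.452 g 21.2
t 21.62 pos [0.5706 0.1191 0.1326] yang -33.8 tilt 0.06 q [-0.86  0.54  0.74  1.91 -0.47  0.87 -0.47] F [1.1 1.  3.3] M [ 0.08 -0.51  0.36] w 0.455 g 21.2
AVG pos [0.5706 0.1191 0.1326] sd [0. 0. 0.] yang -33.75 F [2.32 1.09 4.51] M [ 0.18  -0.486  0.08 ] sdM [0.046 0.043 0.028] t 21.7667 w 0.452 g 21.3
```

```bash
python3 -m jog '[[0,0,0,0.05],[0,0,0,0.1],[0,0,0,0.15]]' >/dev/null; sh m.sh; python3 -c "
from h import *
avg(3)"
```

```text
t 22.02 pos [0.5706 0.1191 0.1327] yang -42.3 tilt 0.06 q [-0.88  0.55  0.78  1.91 -0.5   0.88 -0.59] F [1.7 1.4 5.6] M [ 0.19 -0.42  0.53] w 0.453 g 21.4
AVG pos [0.5706 0.1191 0.1327] sd [0. 0. 0.] yang -42.3 F [1.36 1.24 5.8 ] M [ 0.209 -0.396  0.165] sdM [0.036 0.022 0.026] t 22.1667 w 0.454 g 21.4
```

The nut is now bearing, at about 0.5 N m. I release it, rise, and look at the wrench.

```bash
python3 -m jog '[[0,0,0,0],[0,0,0,0],[0,0,0,0],[0,0,0,0],[0,0,-1,0],[0,0,-3,0],[0,0,-5,0],[0,0,-7,0],[0,0,-9,0],[0,0,-10.5,0],[0,0,-10.5,0]]' -0.4 20 && python3 -m jog '[[0,1,0,0],[0,2.5,0,0],[0,4,0,0],[0,6,0,0],[0,8,0,0],[0,9,0,0],[0,9,0,0]]' 0.3 >/dev/null; python3 -c "
from h import *
p,T=avg(3)
a=np.radians(-119.0);w=np.array([np.cos(a),np.sin(a)]);nn=np.array([-w[1],w[0]])
for n in('top','side'):
    c=cam(n); save(c,n+'5'); P=cloud(c);px=c['pixels'].astype(int)
    d=P[...,:2]-[.5706,.119];s=d@w;t=d@nn
    m=(P[...,2]>.128)&(P[...,2]<.175)&(abs(t)<.012)&(s>.028)&(s<.2)&(px.max(2)-px.min(2)<30)&(px.max(2)>90)
    for _ in range(2):
        k=np.polyfit(s[m],t[m],1); m&=abs(t-np.polyval(k,s))<.007
    kz=np.polyfit(s[m],P[...,2][m],1)
    print(n,m.sum(),'yaw',-119+np.degrees(np.arctan(k[0])),'t0',k[1],'t(.055)',np.polyval(k,.055),'s',s[m].min(),s[m].max(),'z slope',np.degrees(np.arctan(kz[0])),'ztop(.055)',np.polyval(kz,.055))
a=cv2.imread('pics/top5.png');b=cv2.imread('pics/side5.png')
cv2.imwrite('pics/w5.png',cv2.resize(np.hstack([a[100:220,140:300],b[90:210,190:350]]),None,fx=2.5,fy=2.5,interpolation=cv2.INTER_CUBIC))"
```

```text
t: 23.08
eef_pos: [0.5719, 0.1185, 0.2408]
tool_rot: [0.0, 0.915, 0.404, 0.003]
contact_force: [1.4, -0.1, 0.2]
gripper_width: 0.696
grasp_force: 0.0
AVG pos [0.6362 0.0579 0.2363] sd [0.0003 0.0009 0.0001] yang -42.34 F [ 0.06  0.21 -0.31] M [ 0.008 -0.003 -0.007] sdM [0.009 0.012 0.03 ] t 23.8167 w 0.35 g 0.0
top 185 yaw -119.73564081951106 t0 0.0003223110336350311 t(.055) -0.00038389226512197704 s 0.02821076871776543 0.18306258417816798 z slope -9.197647678232284 ztop(.055) 0.1491729283800538
side 84 yaw -120.01310647899778 t0 0.0019520192468342938 t(.055) 0.0009794054753931188 s 0.029327476763126806 0.14785184363665568 z slope -9.48369791453167 ztop(.055) 0.1486672972256587
```

View pics/w5.png

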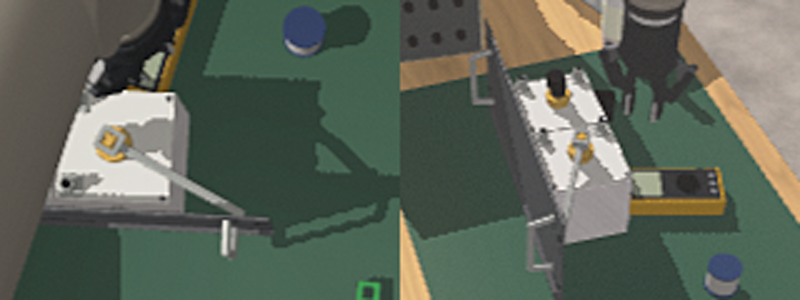

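The wrench is still seated, its handle is at the stop (yaw about -119.4°, hanging 9°), and the tuner is at top crop px (113,143). Now I go for the handle.

```bash
python3 -c "
from h import *
plan((.5446,.0728,.236,-29.4))"
```

```text
t 23.92 pos [0.6359 0.0594 0.2368] yang -42.2 tilt 0.07 q [-0.77  0.53  0.84  1.68 -0.43  1.13 -0.55] F [0.3 0.1 0.1] M [ 0.05  0.   -0.01] w 0.35 g 0.0
  rows [-5.14 -7.67  0.09] spin -0.224 or 6.06
```

```bash
python3 -m jog '[[-0.8,-1.2,0,-0.04],[-1.7,-2.5,0,-0.08],[-2.6,-3.8,0,-0.12],[-3.5,-5.1,0,-0.16],[-4.3,-6.4,0,-0.2],[-5,-7.4,0,-0.224],[-5.14,-7.67,0,-0.224],[-5.14,-7.67,0,-0.224],[-5.14,-7.67,0,-0.224]]' 0.3 >/dev/null;  python3 -c "
from h import *
p,T=avg(4); sh(p,T,(.5446,.0728,.143))"
```

```text
AVG pos [0.546  0.0719 0.2373] sd [0.     0.0002 0.0001] yang -29.46 F [ 0.25 -0.28 -0.45] M [ 0.022 -0.001  0.021] sdM [0.018 0.01  0.014] t 24.8667 w 0.349 g 0.0
  shift cm [ 0.01 -0.17  9.43]
```

```bash
python3 -m jog '[[0,-0.17,1,0],[0,-0.17,2.5,0],[0,-0.17,4,0],[0,-0.17,5.5,0],[0,-0.17,7,0],[0,-0.17,8.2,0],[0,-0.17,9,0],[0,-0.17,9.4,0],[0,-0.17,9.4,0],[0,-0.17,9.4,0]]' >/dev/null; sh m.sh; python3 -m jog '[[0,0,0,0],[0,0,0,0],[0,0,0,0],[0,0,0,0],[0,0,0,0],[0,0,0,0]]' 1 60 >/dev/null; sh m.sh
```

```text
t 25.7 pos [0.5442 0.0725 0.1434] yang -29.5 tilt 0.02 q [-0.83  0.47  0.76  1.98 -0.42  0.86 -0.35] F [0.5 0.3 0.5] M [ 0.03  0.02 -0.01] w 0.351 g 0.0
t 26.2 pos [0.5444 0.0728 0.1437] yang -29.5 tilt 0.08 q [-0.83  0.47  0.76  1.98 -0.42  0.86 -0.35] F [0.9 0.1 4. ] M [ 0.1  -0.09 -0.15] w 0.093 g 60.6
```

```bash
python3 -m jog '[[0,0,-0.2,0],[0,0,-0.4,0],[0,0,-0.6,0]]' >/dev/null; sh m.sh; python3 -m jog '[[0,0,-0.2,0],[0,0,-0.4,0],[0,0,-0.6,0],[0,0,-0.8,0],[0,0,-1,0]]' >/dev/null; sh m.sh; python3 -m jog '[[0,0,-0.5,0],[0,0,-1,0],[0,0,-2,0],[0,0,-4,0],[0,0,-6,0],[0,0,-7,0],[0,0,-7,0]]' >/dev/null; sh m.sh
```

```text
t 26.45 pos [0.5436 0.0726 0.1489] yang -29.4 tilt 0.04 q [-0.84  0.46  0.77  1.98 -0.42  0.87 -0.36] F [ 2.3 -0.6 -3. ] M [-0.1  -0.44  0.  ] w 0.088 g 59.8
t 26.87 pos [0.5435 0.0727 0.1593] yang -29.4 tilt 0.04 q [-0.85  0.45  0.78  1.97 -0.4   0.89 -0.37] F [ 0.3  0.3 -2.3] M [ 0.05 -0.08  0.05] w 0.095 g 59.9
t 27.45 pos [0.5453 0.0727 0.2317] yang -29.5 tilt 0.25 q [-0.91  0.35  0.85  1.9  -0.31  1.02 -0.45] F [ 0.8  0.  -1.1] M [ 0.03 -0.04  0.  ] w 0.087 g 60.0
```

The wrench is off the screw. I carry it to the clear stretch of mat to the right of the filter (TCP 0.574, -0.166).

```bash
python3 -m jog '[[-1,0.7,0,0],[-2.5,1.8,0,0],[-4.5,3.3,0,0],[-6.5,4.8,0,0],[-8.5,6.3,0,0],[-10.5,7.7,0,0],[-12.5,9.2,0,0],[-14.5,10.7,0,0],[-16.5,12.2,0,0],[-18.2,13.4,0,0],[-19.4,14.3,0,0],[-19.4,14.3,2,0],[-19.4,14.3,4.5,0],[-19.4,14.3,7.5,0],[-19.4,14.3,10.5,0],[-19.4,14.3,13.5,0],[-19.4,14.3,16,0],[-19.4,14.3,18,0],[-19.4,14.3,19.5,0],[-19.4,14.3,20,0]]' >/dev/null; sh m.sh; python3 -c "
from h import *
p,T=avg(3);sh(p,T,(.574,-.166,.02),(.574,-.166,.010))"
```

```text
t 29.12 pos [ 0.5704 -0.1668  0.0259] yang -29.5 tilt 0.3 q [-0.27  0.71  0.62  1.92 -0.61  0.72  0.2 ] F [ 0.8  0.1 -2.1] M [0.05 0.07 0.01] w 0.09 g 59.9
AVG pos [ 0.5719 -0.167   0.028 ] sd [0.0008 0.0002 0.0011] yang -29.49 F [-0.16  0.04 -1.72] M [ 0.018  0.007 -0.012] sdM [0.021 0.022 0.024] t 29.2667 w 0.091 g 59.9
  shift cm [0.19 0.13 0.8 ]
  shift cm [0.19 0.13 1.8 ]
```

```bash
python3 -m jog '[[0,0,0.3,0],[0,0,0.6,0],[0,0,0.8,0]]' - 20 >/dev/null; sh m.sh; python3 -m jog '[[0,0,0.2,0],[0,0,0.4,0],[0,0,0.6,0]]' >/dev/null; sh m.sh;  python3 -m jog '[[0,0,0.2,0],[0,0,0.4,0],[0,0,0.4,0]]' >/dev/null; sh m.sh
```

```text
t 29.52 pos [ 0.5738 -0.1666  0.0218] yang -29.4 tilt 0.11 q [-0.27  0.71  0.61  1.92 -0.62  0.7   0.21] F [ 0.8  1.2 -0. ] M [ 0.05 -0.1   0.05] w 0.091 g 60.2
t 29.77 pos [ 0.5741 -0.166   0.0157] yang -29.4 tilt 0.11 q [-0.26  0.72  0.61  1.92 -0.63  0.69  0.21] F [1.2 0.9 2.5] M [ 0.23 -0.23  0.03] w 0.09 g 60.6
t 30.02 pos [ 0.5733 -0.1666  0.011 ] yang -29.4 tilt 0.04 q [-0.26  0.73  0.6   1.92 -0.63  0.69  0.22] F [2.5 2.5 2.7] M [ 0.02 -0.27  0.09] w 0.093 g 60.8
```

```bash
python3 -m jog '[[0,0,0.15,0],[0,0,0.15,0],[0,0,0.15,0]]' >/dev/null; python3 -m jog '[[0,0,0,0],[0,0,0,0],[0,0,0,0],[0,0,0,0],[0,0,-1,0],[0,0,-3,0],[0,0,-6,0],[0,0,-10,0],[0,0,-14,0],[0,0,-18,0],[0,0,-20,0],[0,0,-20,0]]' 0.3 >/dev/null; python3 -m jog '[[2,-2,0,0],[5,-5,0,0],[8,-8,0,0],[8,-11,0,0],[8,-14,0,0],[8,-14,0,0],[8,-14,0,0],[8,-14,0,0]]' >/dev/null; sh m.sh; python3 -c "
from h import *
for n in('top','side'):
    c=cam(n); save(c,n+'6',None,1); P=cloud(c); px=c['pixels'].astype(int)
    a=np.radians(-119.4);w=np.array([np.cos(a),np.sin(a)]);nn=np.array([-w[1],w[0]])
    d=P[...,:2]-[.574,-.166];s=d@w;t=d@nn
    m=(abs(t)<.02)&(abs(s-.03)<.1)&(px.max(2)-px.min(2)<25)&(px.max(2)>110)
    print(n,m.sum(),'s',s[m].min(),s[m].max(),'z by s',[(round(x,2),np.median(P[...,2][m&(abs(s-x)<.012)]).round(4)) for x in(-.053,-.02,.02,.06,.1)])
a=cv2.imread('pics/top6.png');b=cv2.imread('pics/side6.png')
cv2.imwrite('pics/end.png',cv2.resize(np.hstack([a[90:270,150:350],b[80:260,210:410]]),None,fx=2,fy=2,interpolation=cv2.INTER_CUBIC))"
```

```text
t 31.93 pos [ 0.4907 -0.0283  0.2098] yang -29.4 tilt 0.04 q [-0.83  0.27  0.91  2.05 -0.26  0.94 -0.29] F [-0.1  0.4  0.5] M [-0.    0.03 -0.01] w 0.347 g 0.0
top 250 s -0.06553549766654722 0.1150165635518416 z by s [(-0.05, np.float64(0.0139)), (-0.02, np.float64(0.0081)), (0.02, np.float64(0.0088)), (0.06, np.float64(0.0087)), (0.1, np.float64(0.0081))]
side 153 s -0.0647567435743756 0.11199766316196265 z by s [(-0.05, np.float64(0.0151)), (-0.02, np.float64(0.0098)), (0.02, np.float64(0.0105)), (0.06, np.float64(0.0102)), (0.1, np.float64(0.0097))]
```

View pics/end.png

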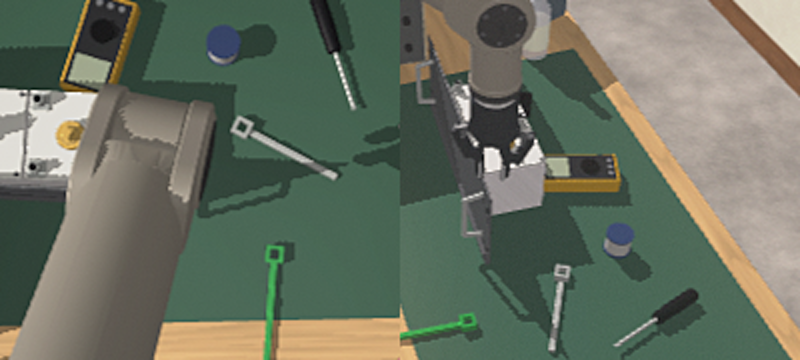

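The wrench lies flat (box at end-crop px (242,128), handle top at a uniform 9 mm), the arm touches nothing, and the bystanders in view are untouched. I hand in.

```bash
python3 -c "
from station import bot
print(bot.hand_in())"
```

```text
the job is handed in; nothing more can be done
None
```

I handed the job in at about 32 s. The wrench held the screw against the panel, the lock nut was turned down to about 0.5 N m (last reading while turning 0.53), and the wrench then came off and lies flat on the bench. The result of the judging was not shown.

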